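# Uncap two leaning spray cans and park each cap in the holder it fits

### The job

Get the two spray cans ready for priming: take the loose cap off each leaning can and set it, open end down, in the round wooden holder that it fits, the slim cap in the narrow well and the wide cap in the wide one. Lower each cap right down to the floor of its well before you let go, so that it stands upright there and is never dropped. Leave everything else on the bench where it is.

Things in the scene. Friction and masses are not known exactly. Their poses are not given: they have to be found in the camera images.
- slim_cap: The slim cap: plain white plastic cylinder, 48 mm diameter, 64 mm tall, 3 mm wall, closed on top, about 45 g. Origin: centre of its open rim; z along its axis from rim to closed top. Starts loose on its leaning can, rim on the shoulder, with 2.5 mm play all round a 12 mm high collar; the nozzle inside reaches 32 mm above the rim. Comes off freely along the can's axis (clear after 32 mm).
- slim_stand: Fixed plywood desk stand (base 135 x 92 mm) with a dark-banded metal spray can of 52 mm diameter strapped in it, leaning 27 degrees (0.471 rad) from vertical; neither stand nor can moves. Origin: centre of the base's underside, z up. The can's top leans towards the stand's -x axis: its axis points upward along (-0.454, 0, 0.891) in the stand frame. Nothing stands beside or above the cap.
- slim_stand_seat (a point): Centre of the 52 mm can's shoulder, where the rim of the slim cap rests at the start (142 mm above the bench).
- slim_holder: The slim holder: fixed wooden block 90 x 90 x 24 mm with one round blind well 52 mm in diameter, 18 mm deep with a 2 mm chamfer at its mouth, open to the top. Origin: centre of its underside, z up. The wide cap does not go into it.
- slim_holder_floor (a point): Centre of the floor of the 52 mm well, 6 mm above the bench and 18 mm below the block's top.
- wide_cap: The wide cap: plain white plastic cylinder, 60 mm diameter, 64 mm tall, 3 mm wall, closed on top, about 45 g. Origin: centre of its open rim; z along its axis from rim to closed top. Starts loose on its leaning can, rim on the shoulder, with 2.5 mm play all round a 12 mm high collar; the nozzle inside reaches 32 mm above the rim. Comes off freely along the can's axis (clear after 32 mm).
- wide_stand: Fixed plywood desk stand (base 135 x 92 mm) with a dark-banded metal spray can of 64 mm diameter strapped in it, leaning 27 degrees (0.471 rad) from vertical; neither stand nor can moves. Origin: centre of the base's underside, z up. The can's top leans towards the stand's -x axis: its axis points upward along (-0.454, 0, 0.891) in the stand frame. Nothing stands beside or above the cap.
- wide_stand_seat (a point): Centre of the 64 mm can's shoulder, where the rim of the wide cap rests at the start (142 mm above the bench).
- wide_holder: The wide holder: fixed wooden block 90 x 90 x 24 mm with one round blind well 64 mm in diameter, 18 mm deep with a 2 mm chamfer at its mouth, open to the top. Origin: centre of its underside, z up. The slim cap would be far too loose in it.
- wide_holder_floor (a point): Centre of the floor of the 64 mm well, 6 mm above the bench and 18 mm below the block's top.
- glue_bottle: Bystander, loose, to be left where it is: white squeeze bottle with a cone nozzle, 42 mm diameter, 135 mm tall. Origin: centre of its underside.
- paint_pot_a: Bystander, loose, to be left where it is: glass paint pot with a black lid, 38 mm diameter, 45 mm tall. Origin: centre of its underside.
- paint_pot_b: Bystander, loose, to be left where it is: glass paint pot with a white lid, 38 mm diameter, 45 mm tall. Origin: centre of its underside.
- mixing_cup: Bystander, loose, to be left where it is: clear empty cup, 72 mm rim diameter, 75 mm tall. Origin: centre of its underside.
- sprue: Bystander, loose, to be left where it is: flat grey plastic kit frame, 145 x 115 x 6 mm. Origin: centre of its underside.
- brush: Bystander, loose, to be left where it is: brush lying flat, 190 mm long. Origin: centre of its underside.
- screwdriver: Bystander, loose, to be left where it is: screwdriver lying flat, 170 mm long. Origin: centre of its underside.
There are look-alikes about, which are no part of the job. What is shaped like the wide_cap but green or yellow is not meant.

How it is judged (in metres and radians):
At the end, for the whole second after the job is handed in: The slim cap stands in the slim (narrow) holder and the wide cap in the wide holder, each with its open rim within 5 mm of the well's floor in height and within 6 mm of its centre, upright within 0.1 rad, and at rest (below 0.02 m/s) (horizontal distance between slim_cap and slim_holder_floor below 0.006 m and z of slim_cap in the frame of slim_holder_floor between -0.005 and 0.005 m and angle between each of slim_cap, wide_cap's own z axis and vertical below 0.1 rad and linear speed of each of slim_cap, wide_cap below 0.02 m/s and horizontal distance between wide_cap and wide_holder_floor below 0.006 m and z of wide_cap in the frame of wide_holder_floor between -0.005 and 0.005 m); the robot touches nothing.
It fails at once if the slim cap is dropped: it moves faster than 0.7 m/s while the fingers do not touch it (a free fall of about 25 mm) (linear speed of slim_cap above 0.7 m/s and contact force between the fingers and slim_cap below 0.05 N).
It fails at once if the wide cap is dropped: it moves faster than 0.7 m/s while the fingers do not touch it (a free fall of about 25 mm) (linear speed of wide_cap above 0.7 m/s and contact force between the fingers and wide_cap below 0.05 N).
It fails at once if a bystander is moved by more than 25 mm (distance of any of glue_bottle, paint_pot_a, paint_pot_b, mixing_cup, sprue, brush, screwdriver from where it was at the start of the episode above 0.025 m).
It also fails if it takes over 58 s, if anything falls off the work surface, if the arm or the gripper's body presses on something with over 40 N, if the wrist force passes 120 N, or if a joint passes its speed limit or range.

### The arm

A 6-joint arm with a two-finger parallel gripper is mounted at the origin on the work surface. World frame = base frame: x ahead of the robot, y to its left, z up, the work surface at z = 0. Lengths are in mm, angles in rad, forces in N, time in s.
With the tool pointing down it reaches from about 350 to 725 mm from the base axis. Payload 4.3 kg.
Tool frame: the origin (TCP) lies at the very end of the fingers, on their centre line; the grasp point (between the pads) lies 19 mm behind it; x points along the fingers, y is the direction in which the jaws open and shut, and the axes are right-handed (so a half turn about x gives the same grasp; the last joint's range is limited). The gripper opens to 85 mm and grips with 20 to 120 N. Pads are 22 mm wide; open, the fingers measure 114 mm over their backs; the gripper's body (76 mm by 85 mm) begins 54 mm behind the grasp point. The pads swing forward as they close: fully open they stand 13 mm farther back than shut.
Start: joints at [-1.34, 0.377, 0.081, 1.274, 0, 1.46], TCP at [192.201, -541.965, 231.329] pointing down, gripper open.
Joint ranges: [-2.72, 2.72], [-0.84, 1.66], [-1.02, 1.22], [-1.77, 2.12], [-1.37, 1.28], [-3.14, 3.14]. Speed limits (rad/s): [2.57, 2.57, 3.14, 3.14, 3.14, 3.14].

### API

Orientations are given as a unit quaternion [w, x, y, z].
In Python, from workcell import r gives the robot as it stands.
- The arm moves only by the tool step_arm, never from a script. Its argument "series" is a list that holds one entry, the list of rows, each a list of 4 numbers: the shift along the tool's x, y, z in mm, then the turn about the tool's x in degrees. A call has 1 to 10 rows; each row shifts and turns the commanded pose from where the row before left it, along the tool's axes as they then stand; what a row does not reach is not made up. A row lasts 1/12 s, in which the tool goes at most 41.7 mm and 7.16 degrees, less where a joint would pass 70% of its speed; a pose out of reach is approached as far as the arm can. A call with a gripper value outside its range is refused whole. "fingers" is the closure, from 0 (fully open) to 1 (shut), set as the call begins (left out, the last holds). The fingers move at their own pace and stop on an object; "force" is the grip in N (left out, the last holds). Time passes only in rows, so rows that do not move let the fingers close. It gives the time, the measured TCP pose, the force and the opening at its end, in the units of the state.
- r.observe(): the state, without advancing time (a new reading comes with each control period).
- r.read_camera(name): name is "side" or "top" or "wrist"; returns a dict with "pixels" (400x640x3 uint8, red, green, blue), "K" (3x3 intrinsics, pixels), "R" (3x3) and "t" (3): a world point X has camera coordinates R X + t; the wrist camera has in their place "mount" (4x4, takes a point from camera to tool coordinates, whose origin is the TCP and whose axes are the tool frame's). Camera axes: x right, y down, z forward; pixel columns grow to the right and rows downward; lengths in mm; the calibration is good to about 2 mm. A picture is of the moment at which its call begins: read the wrist's pose just before it. There is no depth.
- r.job_done(): hands the job in, once; it reports no verdict.
Trained networks look in a picture, given as the dict that the camera call returned (one of the last four; its "shot" number tells which), for a name from the list of things; names that differ only in an ending like _2 or _b are one class to them, and where a whole thing is asked for, a point or a joint stands for the part that bears it (a point fixed in the world has none). Each returns a list of dicts, best first, with "confidence" (0 to 1); they miss things now and then, are a little off and sometimes report something else, mostly with a low value. They report only what shows in the picture. A call takes as long as a camera call. They do not tell look-alikes from the thing itself.
- r.boxes_of(picture, thing): "at" ([x, y, z] in mm, in world coordinates, good to about 4 mm: the middle of the surface that is visible of it).
- r.mark_of(picture, thing): "at" ([x, y, z] in mm, in world coordinates, good to about 4 mm: a listed point, or the origin of a listed thing).
The state is a dict: "time": time; "joints": joint angles; "qvel": joint speeds; "joint_efforts": joint torques, N m; "tool_pos": TCP position; "ee_rot": TCP orientation; "force": force on the tool from outside, world axes, zero at the start; "moment": the same for the moment, N m; "gripper_width": finger opening in mm.
Only numpy, scipy, OpenCV 4.12 (cv2) and the standard library are available. Lean on these libraries where they do the work, as an engineer would, in place of code of your own. Each camera call takes 0.05 s, during which the arm holds its last target. There are 200 camera calls.

## Working session

There is one attempt and no reset: what is moved stays moved. The work goes in short steps, Python scripts to look and compute and a tool call to move; the robot and the scene stay as the last step left them, time stands still between calls to the robot, and variables do not carry over. Pictures are saved under pics/ and viewed, about 8 in all and at most 12, crops included, and the job is handed in when it is done.

Besides the shell and the picture viewer there is one more tool, called after "Request:" as name(argument=value, ...) on one line, values as JSON. step_arm: Moves the arm, as the interface text tells. Its arguments: {"type":"object","properties":{"series":{"type":"array"},"fingers":{"type":"number"},"force":{"type":"number"}},"required":["series"]}

```bash
mkdir -p pics; ls; python3 - <<'E'
from workcell import r
import cv2,numpy as np
o=r.observe();print({k:np.round(v,3).tolist() for k,v in o.items()})
names=["slim_cap","wide_cap","slim_stand","wide_stand","slim_stand_seat","wide_stand_seat","slim_holder","wide_holder","slim_holder_floor","wide_holder_floor","glue_bottle","paint_pot_a","mixing_cup","sprue","brush","screwdriver"]
for c in ["top","side"]:
    p=r.read_camera(c);cv2.imwrite(f"pics/{c}0.png",p["pixels"][:,:,::-1])
    print(c,np.round(p["K"],1).tolist(),np.round(p["R"],3).tolist(),np.round(p["t"],1).tolist())
    for n in names:
        print(n,[(np.round(d["at"]).tolist(),round(d["confidence"],2)) for d in r.mark_of(p,n)])
E
```

```text
pics
{'time': 0.0, 'joints': [-1.34, 0.378, 0.08, 1.274, -0.0, 1.461], 'qvel': [0.001, -0.001, -0.0, -0.002, -0.001, 0.001], 'joint_efforts': [-0.001, -46.361, 26.987, 0.021, -0.0, 0.0], 'tool_pos': [192.058, -541.296, 230.348], 'ee_rot': [-0.119, -0.697, -0.121, 0.697], 'force': [-0.925, -0.568, 0.433], 'moment': [-0.014, -0.011, 0.003], 'gripper_width': 85.43}
top [[420.9, 0.0, 319.6], [0.0, 420.9, 200.9], [0.0, 0.0, 1.0]] [[0.054, -0.999, 0.003], [-0.973, -0.053, -0.224], [0.223, 0.009, -0.975]] [-30.7, 515.5, 1128.8]
slim_cap [([570.0, 10.0, 143.0], 0.91)]
wide_cap [([750.0, 394.0, 25.0], 0.96), ([660.0, 175.0, 30.0], 0.92), ([351.0, 147.0, 27.0], 0.91), ([627.0, 274.0, 144.0], 0.87), ([773.0, 114.0, -0.0], 0.58), ([241.0, 287.0, 28.0], 0.57), ([601.0, -246.0, 6.0], 0.53)]
slim_stand [([594.0, 2.0, -2.0], 0.65), ([569.0, 12.0, 141.0], 0.48)]
wide_stand [([655.0, 271.0, 3.0], 0.64)]
slim_stand_seat [([569.0, 12.0, 140.0], 0.95)]
wide_stand_seat [([630.0, 272.0, 143.0], 0.76), ([446.0, -425.0, 0.0], 0.31)]
slim_holder [([599.0, -244.0, 3.0], 0.74)]
wide_holder [([453.0, -237.0, 1.0
[... 1008 characters left out ...]
.0], 0.73), ([782.0, -148.0, -1.0], 0.47)]
wide_stand_seat [([628.0, 269.0, 142.0], 0.73), ([453.0, -240.0, 2.0], 0.54)]
slim_holder [([602.0, -246.0, -4.0], 0.81), ([785.0, -148.0, -1.0], 0.31)]
wide_holder [([453.0, -241.0, 0.0], 0.73)]
slim_holder_floor [([600.0, -244.0, 6.0], 0.56)]
wide_holder_floor [([452.0, -240.0, 4.0], 0.62)]
glue_bottle []
paint_pot_a [([453.0, 111.0, -5.0], 0.78), ([445.0, 9.0, -4.0], 0.49)]
mixing_cup [([411.0, 259.0, 0.0], 0.78), ([657.0, 268.0, -2.0], 0.26)]
sprue [([461.0, 417.0, 0.0], 0.68)]
brush [([785.0, -149.0, -2.0], 0.76), ([602.0, -248.0, 4.0], 0.74), ([449.0, -426.0, 1.0], 0.56)]
screwdriver [([448.0, -430.0, 0.0], 0.51), ([570.0, 10.0, 147.0], 0.34)]
```

View pics/top0.png

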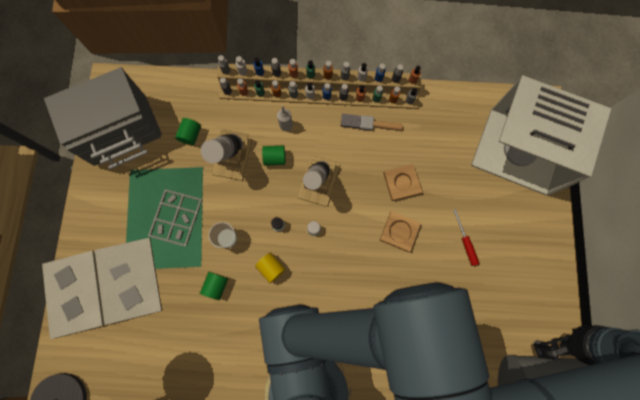

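View pics/side0.png

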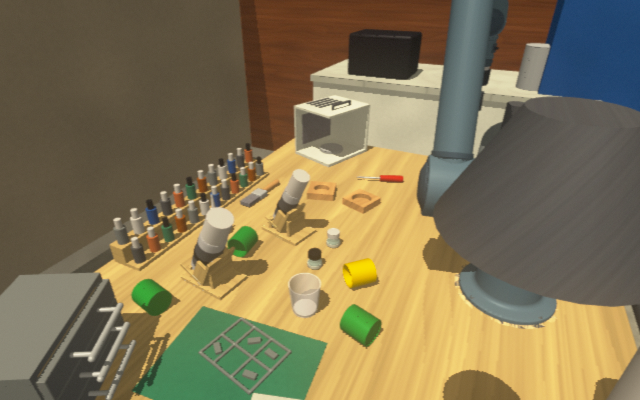

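The slim can is at about (317,178) in the top view and the wide can at (220,150). The slim holder is at (403,182) and the wide holder at (401,231). Green and yellow look-alikes lie on the bench. Next I'll fit the caps' lean directions from the silhouettes.

```bash
cat > h.py <<'E'
from workcell import r
import cv2,numpy as np
from scipy.spatial.transform import Rotation as Ro
from scipy.optimize import minimize
def tool():
    o=r.observe(); q=o["ee_rot"]; return np.array(o["tool_pos"],float),Ro.from_quat([q[1],q[2],q[3],q[0]]).as_matrix(),o
def look(name):
    p0,R0,o=tool(); p=r.read_camera(name)
    if name=="wrist":
        M=np.array(p["mount"]); Rc=R0@M[:3,:3]; c=R0@M[:3,3]+p0; p["Rw"],p["tw"]=Rc.T,-Rc.T@c
    else: p["Rw"],p["tw"]=np.array(p["R"]),np.array(p["t"])
    return p
def proj(p,X):
    Y=np.atleast_2d(X)@p["Rw"].T+p["tw"]; u=Y@np.array(p["K"]).T; return u[:,:2]/u[:,2:]
def cap(P,D):
    x,y,z,yaw=P[:4]; l=0.471 if len(P)<5 else P[4]
    a=np.array([np.sin(l)*np.cos(yaw),np.sin(l)*np.sin(yaw),np.cos(l)])
    e=np.array([-np.sin(yaw),np.cos(yaw),0]); f=np.cross(a,e)
    t=np.linspace(0,2*np.pi,48)[:,None]; c=D/2*(np.cos(t)*e+np.sin(t)*f)+[x,y,z]
    return np.vstack([c,c+64*a])
def mask(p,X,grow=14,vmin=105,smax=60):
    hsv=cv2.cvtColor(p["pixels"],cv2.COLOR_RGB2HSV)
    m=((hsv[...,1]<smax)&(hsv[...,2]>vmin)).astype(np.uint8)
    roi=np.zeros_like(m); cv2.fillConvexPoly(roi,cv2.convexHull(proj(p,X).astype(np.int32)),1)
    m&=cv2.dilate(roi,np.ones((grow,grow),np.uint8)); m=cv2.morphologyEx(m,cv2.MORPH_OPEN,np.ones((3,3),np.uint8))
    n,L,s,_=cv2.connectedComponentsWithStats(m); return (L==1+np.argmax(s[1:,4])).astype(np.uint8) if n>1 else m
def soft(p,X):
    m=np.zeros(p["pixels"].shape[:2],np.uint8); h=cv2.convexHull(proj(p,X).astype(np.float32))
    cv2.fillConvexPoly(m,np.round(h*256).astype(np.int32),1,shift=8); return m
def fit(ps,P0,D,ms):
    def cost(P): return sum((soft(p,cap(P,D))!=m).sum()/m.sum() for p,m in zip(ps,ms))
    n=len(P0); S=np.vstack([P0]+[np.array(P0)+np.eye(n)[i]*([8,8,8,.3,.1][i]) for i in range(n)])
    s=minimize(cost,P0,method="Nelder-Mead",options=dict(initial_simplex=S,maxiter=600,xatol=.02,fatol=1e-5)); return s.x,s.fun
E
python3 - <<'E'
from h import *
p0,R0,o=tool();print("R",R0.round(3).tolist())
T,S=look("top"),look("side");W=look("wrist");print(np.round(W["mount"],3).tolist(),np.round(W["K"],0).tolist())
out=[]
for n,P0,D in [("slim",[569,10,142,2.8],48),("wide",[629,272,142,3.1],60)]:
    ms=[mask(p,cap(P0,D)) for p in (T,S)]
    for y0 in (-.3,.3):
        P,f=fit((T,S),P0[:3]+[P0[3]+y0],D,ms);print(n,P.round(3),round(f,3))
    for p,m in zip((T,S),ms):
        im=cv2.resize(p["pixels"],None,fx=4,fy=4,interpolation=cv2.INTER_CUBIC)
        cv2.drawContours(im,cv2.findContours(cv2.resize(m,None,fx=4,fy=4,interpolation=0),0,1)[0],-1,(0,255,0),1)
        cv2.drawContours(im,[(cv2.convexHull(proj(p,cap(P,D)).astype(np.float32))*4).astype(np.int32)],-1,(255,0,0),1)
        c=(proj(p,cap(P,D)).mean(0)*4).astype(int);out.append(im[c[1]-140:c[1]+140,c[0]-190:c[0]+190])
cv2.imwrite("pics/fit.png",np.vstack([np.hstack(out[:2]),np.hstack(out[2:])])[:,:,::-1])
E
```

```text
R [[0.0, 0.334, -0.942], [-0.0, -0.942, -0.334], [-1.0, 0.0, -0.0]]
[[0.001, -0.281, 0.96, -142.65], [1.0, -0.0, -0.001, -0.099], [0.0, 0.96, 0.281, -72.829], [0.0, 0.0, 0.0, 1.0]] [[360.0, 0.0, 318.0], [0.0, 360.0, 191.0], [0.0, 0.0, 1.0]]
slim [571.505  15.321 128.824   3.027] 0.964
slim [570.212  17.522 134.637   3.13 ] 0.932
wide [624.224 295.495 137.04    3.83 ] 0.659
wide [625.383 293.759 133.387   3.813] 0.678
```

View pics/fit.png

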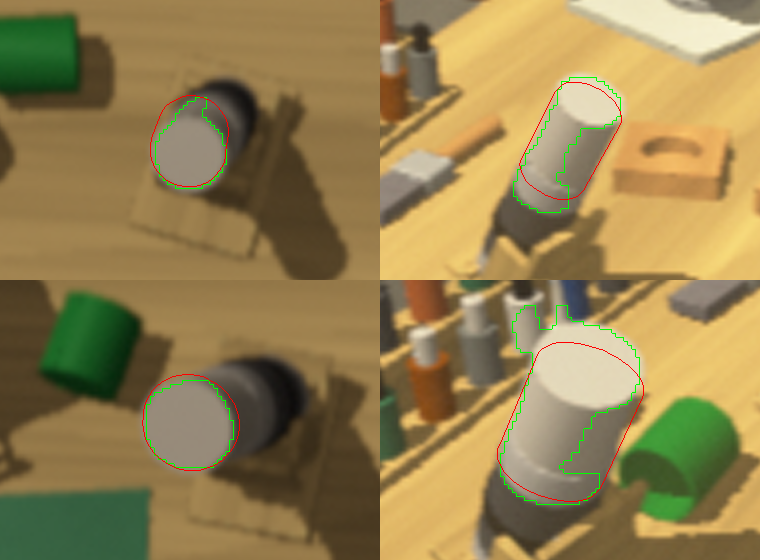

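Those masks don't follow the caps: shadow and can body leak in. I'll use the wrist camera instead, moving over the holders first and turning the tool as I go.

Request:
step_arm(series=[[[-5,-12.3,-30,0],[-5,-12.3,-30,0],[-5,-12.3,-30,0],[-5,-12.3,-30,0],[-5,-12.3,-30,0],[-5,-12.3,-30,0],[-5,-12.3,-30,0],[-5,-12.3,-30,0],[-5,-12.3,-30,0],[-5,-12.3,-30,0]]], fingers=0, force=20)

```text
time: 2.68
tool_pos: [434.8, -324.5, 281.7]
ee_rot: [0.12, 0.697, 0.12, -0.697]
force: [0.5, -0.6, 0.2]
gripper_width: 85.4
```

Request:
step_arm(series=[[[-5,-12.3,-30,-7],[-5,-12.3,-30,-7],[-5,-12.3,-30,-7],[-5,-12.3,-30,-7],[0,0,0,-7],[0,0,0,-7],[0,0,0,-7],[0,0,0,-7],[0,0,0,-7],[0,0,0,-7]]])

```text
time: 3.52
tool_pos: [512.4, -224.0, 301.3]
ee_rot: [-0.5, -0.5, -0.499, 0.501]
force: [-0.4, 0.4, -0.5]
gripper_width: 85.5
```

Request:
step_arm(series=[[[0,0,0,-7],[0,0,0,-7],[0,0,0,-7],[0,0,0,-7],[0,0,0,-7],[0,0,0,-7],[0,0,0,-7],[0,0,0,-7],[0,0,0,-7],[0,0,0,-7]]])

```text
time: 4.35
tool_pos: [512.4, -224.1, 301.3]
ee_rot: [0.696, 0.124, 0.696, -0.124]
force: [-0.4, -0.4, 0.1]
gripper_width: 85.4
```

```bash
python3 - <<'E'
from h import *
p0,R0,o=tool();print(p0.round(1),R0.round(3).tolist(),np.round(o["joints"],2),o["time"])
W=look("wrist");cv2.imwrite("pics/w1.png",W["pixels"][:,:,::-1])
for n in ["slim_holder_floor","wide_holder_floor"]: print(n,[(np.round(d["at"]).tolist(),round(d["confidence"],2)) for d in r.mark_of(W,n)])
for n,P in [("s",[600,-245,6]),("w",[451,-239,6])]:print(n,proj(W,P))
E
```

```text
[ 512.4 -224.1  301.3] [[0.0, 0.344, 0.939], [-0.0, 0.939, -0.344], [-1.0, -0.0, 0.0]] [-0.53  0.34  0.21  1.44 -0.   -0.17] 4.35
slim_holder_floor [([602.0, -242.0, 2.0], 0.76)]
wide_holder_floor [([448.0, 15.0, -0.0], 0.55)]
s [[325.27932563 214.60219424]]
w [[287.26543417 101.58634068]]
```

View pics/w1.png

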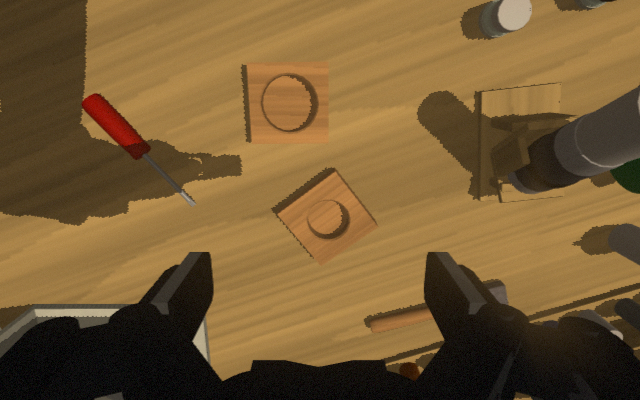

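The wide well is centred at about (290,102) and the slim well at about (328,218). The slim stand's long edge runs from (476,92) to (480,200), which puts the lean at about 162°. Now on to the slim can.

Request:
step_arm(series=[[[0,34.1,-7.5,0],[0,34.1,-7.5,0],[0,34.1,-7.5,0],[0,34.1,-7.5,0],[0,34.1,-7.5,0],[0,34.1,-7.5,0],[0,34.1,-7.5,0],[0,0,0,-2],[0,0,0,0]]])

```text
time: 5.25
tool_pos: [546.7, 19.9, 301.3]
ee_rot: [0.698, 0.113, 0.698, -0.113]
force: [-0.6, -0.2, 0.2]
gripper_width: 85.5
```

```bash
python3 - <<'E'
from h import *
p0,R0,o=tool();print(p0.round(1),R0.round(3).tolist(),np.round(o["joints"],2),o["time"])
W=look("wrist");im=W["pixels"].copy()
for n in ["slim_cap","slim_stand_seat","wide_cap","wide_stand_seat"]: print(n,[(np.round(d["at"]).tolist(),round(d["confidence"],2)) for d in r.mark_of(W,n)])
P=[569,9.5,142,np.radians(162)];X=proj(W,cap(P,48)).astype(int)
for x in X: cv2.circle(im,tuple(map(int,x)),1,(255,0,0),-1)
cv2.imwrite("pics/w2.png",im[:,:,::-1])
E
```

```text
[546.7  19.9 301.3] [[0.0, 0.315, 0.949], [-0.0, 0.949, -0.315], [-1.0, -0.0, 0.0]] [-0.08  0.31  0.17  1.43 -0.    0.24] 5.25
slim_cap [([570.0, 8.0, 141.0], 0.96)]
slim_stand_seat []
wide_cap [([628.0, 273.0, 144.0], 0.65), ([654.0, 175.0, 26.0], 0.65)]
wide_stand_seat []
```

View pics/w2.png

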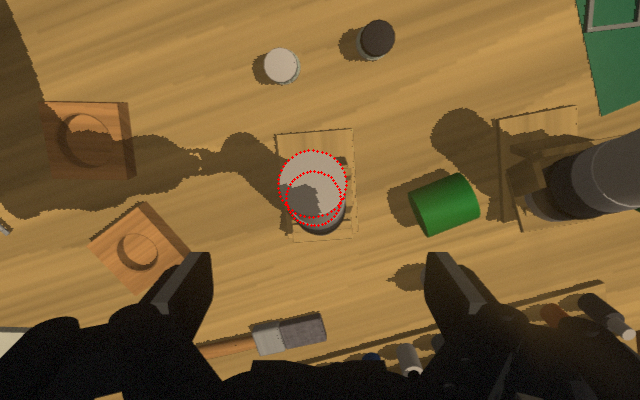

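The model overlay (seat 569, 9.5, 142; lean 162°) sits right on the cap's top disc at about (313,182). Now I'll grasp it.

Request:
step_arm(series=[[[30,-1,2,0],[30,-1,2,0],[30,-1,2,0],[25,0,0,0],[17,0,0,0],[12,0,0,0],[0,0,0,0]]])

```text
time: 6.08
tool_pos: [549.1, 12.2, 154.2]
ee_rot: [0.696, 0.114, 0.7, -0.115]
force: [-0.4, 0.1, -1.0]
gripper_width: 85.4
```

Request:
step_arm(series=[[[0,0,0,0],[0,0,0,0],[0,0,0,0],[0,0,0,0],[0,0,0,0],[0,0,0,0],[0,0,0,0],[0,0,0,0],[0,0,0,0],[0,0,0,0]]], fingers=1, force=20)

```text
time: 6.92
tool_pos: [552.4, 13.0, 159.1]
ee_rot: [0.699, 0.114, 0.697, -0.114]
force: [-1.3, -0.4, 6.0]
gripper_width: 48.3
```

Request:
step_arm(series=[[[-3.6,0,-1.8,0],[-5.3,0,-2.7,0],[-7.1,0,-3.6,0],[-8.9,0,-4.5,0],[-8.9,0,-4.5,0],[-8.9,0,-4.5,0],[-8.9,0,-4.5,0],[-8.9,0,-4.5,0],[0,0,0,0]]])

```text
time: 7.67
tool_pos: [522.7, 23.1, 220.3]
ee_rot: [0.699, 0.113, 0.697, -0.113]
force: [-0.2, -0.1, -0.5]
gripper_width: 48.5
```

```bash
python3 - <<'E'
from h import *
p0,R0,o=tool();print(p0.round(1),R0.round(3).tolist(),np.round(o["force"],1),o["gripper_width"])
ps=[look(c) for c in ("wrist","side","top")]
out=[]
P=np.array(p0)+[0,0,22]
for p in ps:
    print([(np.round(d["at"]).tolist(),round(d["confidence"],2)) for d in r.mark_of(p,"slim_cap")])
    print([(np.round(d["at"]).tolist(),round(d["confidence"],2)) for d in r.mark_of(p,"wide_stand")])
    c=proj(p,P)[0].astype(int); print(c)
    x,y=np.clip(c-[64,50],0,[511,299]);out.append(cv2.resize(p["pixels"][y:y+100,x:x+128],(384,300),interpolation=cv2.INTER_CUBIC))
cv2.imwrite("pics/g1.png",np.vstack([np.hstack(out[:2]),np.hstack([out[2],cv2.resize(ps[0]["pixels"],(384,300))])])[:,:,::-1])
E
```

```text
[522.7  23.1 220.3] [[0.003, 0.316, 0.949], [-0.0, 0.949, -0.316], [-1.0, 0.001, 0.003]] [-0.2 -0.1 -0.5] 48.45599278464083
[([541.0, 19.0, 203.0], 0.78)]
[([653.0, 268.0, -1.0], 0.61)]
[316 281]
[([535.0, 17.0, 201.0], 0.97)]
[([655.0, 268.0, -2.0], 0.72)]
[305 162]
[]
[([656.0, 273.0, 4.0], 0.67)]
[309 180]
```

View pics/g1.png

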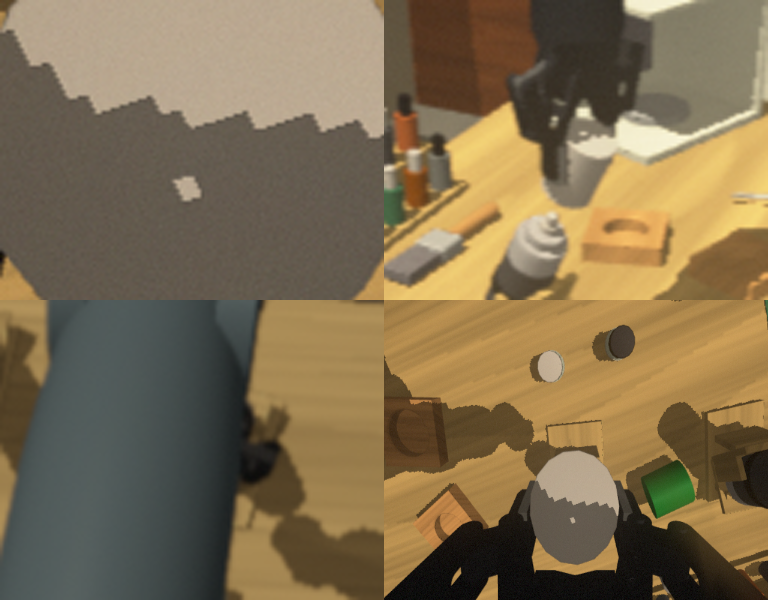

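The slim cap is off and held with the lean preserved. I'll carry it to clear bench and set it upright by pressing and dragging its low rim edge.

Request:
step_arm(series=[[[0,-27,0,0],[0,-27,0,0],[0,-27,0,0],[0,-27,0,0],[15,-27,0,0],[30,0,0,0],[30,0,0,0],[30,0,0,0],[30,0,0,0],[30,0,0,0]]])

```text
time: 8.95
tool_pos: [479.6, -105.4, 51.5]
ee_rot: [0.698, 0.114, 0.698, -0.114]
force: [1.2, 0.5, -0.1]
gripper_width: 48.5
```

Request:
step_arm(series=[[[15,0,0,0],[4,0,0,0],[3,0,0,0],[0,0,0,0]]])

```text
time: 9.28
tool_pos: [480.0, -105.4, 31.0]
ee_rot: [0.698, 0.113, 0.698, -0.114]
force: [-0.4, -0.4, -0.3]
gripper_width: 48.5
```

Request:
step_arm(series=[[[2,0,0,0],[2,0,0,0],[0,0,0,0]]])

```text
time: 9.53
tool_pos: [480.5, -105.5, 27.5]
ee_rot: [0.699, 0.113, 0.697, -0.114]
force: [-0.2, -0.3, -0.3]
gripper_width: 48.6
```

Request:
step_arm(series=[[[2,0,0,0],[0,0,0,0]]])

```text
time: 9.7
tool_pos: [481.5, -105.5, 26.5]
ee_rot: [0.699, 0.113, 0.697, -0.113]
force: [-0.9, 0.3, 8.3]
gripper_width: 48.3
```

Request:
step_arm(series=[[[2,0,0,0],[0,0,0,0]]])

```text
time: 9.87
tool_pos: [482.8, -105.4, 25.5]
ee_rot: [0.7, 0.114, 0.696, -0.113]
force: [-1.0, 2.5, 14.5]
gripper_width: 48.7
```

Request:
step_arm(series=[[[0,0,3,0],[0,0,3,0],[0.5,0,3,0]]])

```text
time: 10.12
tool_pos: [488.6, -107.2, 23.9]
ee_rot: [0.698, 0.114, 0.698, -0.113]
force: [-3.2, 3.1, 9.4]
gripper_width: 48.2
```

Request:
step_arm(series=[[[1,0,3,0],[1,0,3,0],[1.5,0,3,0],[1,0,2,0],[0,0,0,0]]])

```text
time: 10.53
tool_pos: [499.1, -110.8, 18.8]
ee_rot: [0.698, 0.114, 0.698, -0.113]
force: [-1.1, 3.1, 6.8]
gripper_width: 48.6
```

```bash
python3 - <<'E'
from h import *
p0,R0,o=tool();print(p0.round(1),np.round(o["force"],1),o["gripper_width"])
ps=[look(c) for c in ("side","wrist")]
for p in ps: print([(np.round(d["at"]).tolist(),round(d["confidence"],2)) for d in r.mark_of(p,"slim_cap")])
p=ps[0];c=proj(p,p0+[0,0,10])[0].astype(int);x,y=np.clip(c-[50,40],0,[539,319])
cv2.imwrite("pics/u1.png",np.hstack([cv2.resize(p["pixels"][y:y+80,x:x+100],(400,320),interpolation=cv2.INTER_CUBIC),cv2.resize(ps[1]["pixels"],(400,320))])[:,:,::-1])
E
```

```text
[ 499.1 -110.8   18.8] [-1.1  3.1  6.8] 48.583579933706616
[([501.0, -112.0, 3.0], 0.83)]
[([501.0, -110.0, -3.0], 0.76)]
```

View pics/u1.png

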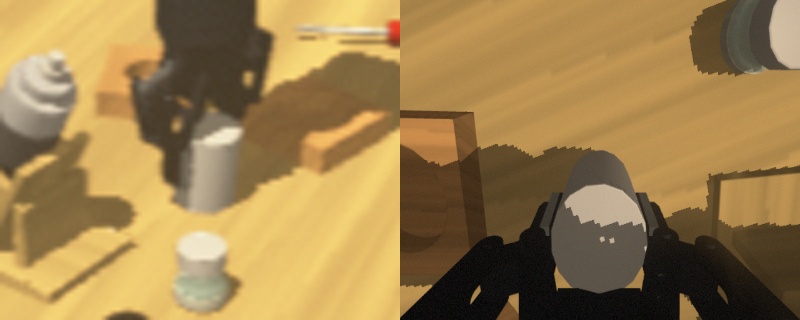

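It is standing nearly upright. I'll press down to flatten the rim.

Request:
step_arm(series=[[[2,0,1,0],[0,0,0,0]]])

```text
time: 10.9
tool_pos: [501.1, -111.3, 17.4]
ee_rot: [0.699, 0.114, 0.697, -0.113]
force: [0.4, 3.4, 8.5]
gripper_width: 48.4
```

Request:
step_arm(series=[[[2,0,0,0],[0,0,0,0]]])

```text
time: 11.07
tool_pos: [502.4, -111.6, 16.2]
ee_rot: [0.7, 0.114, 0.696, -0.113]
force: [0.5, 3.7, 11.0]
gripper_width: 48.3
```

Request:
step_arm(series=[[[2,0,0,0],[0,0,0,0]]])

```text
time: 11.23
tool_pos: [502.8, -111.6, 15.3]
ee_rot: [0.7, 0.114, 0.696, -0.113]
force: [-3.0, 4.2, 20.3]
gripper_width: 48.3
```

```bash
cat >> h.py <<'E'
def tilt(p,P0,D):
    """fit the closed top's disc only (bright circle edges) - returns top centre and tilt by matching detected edges"""
    pass
E
python3 - <<'E'
from h import *
p0,R0,o=tool();print(p0.round(1),R0.round(3).tolist(),np.round(o["force"],1),o["gripper_width"])
p=look("wrist");im=p["pixels"].copy()
for l,col in ((0.001,(255,0,0)),(0.15,(0,0,255))):
    P=[p0[0],p0[1],0,np.radians(162),l]
    for x in proj(p,cap(P,48)): cv2.circle(im,tuple(map(int,x)),1,col,-1)
cv2.imwrite("pics/u2.png",im[120:,150:550,::-1])
E
```

```text
[ 502.8 -111.6   15.3] [[0.007, 0.316, 0.949], [0.0, 0.949, -0.316], [-1.0, 0.003, 0.006]] [-3.   4.2 20.3] 48.34064347564733
```

View pics/u2.png

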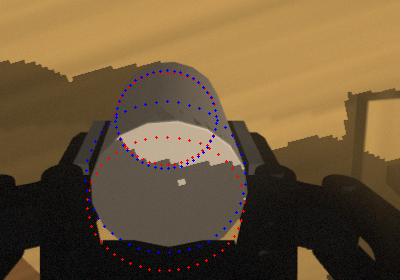

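The cap's rim and top disc are both offset by about 4 mm (towards image-up) from the upright model. That makes it upright but off-centre. I'll regrasp higher and centred so the fingertips stay above the block.

Request:
step_arm(series=[[[0,0,0,0],[0,0,0,0],[0,0,0,0],[0,0,0,0],[0,0,0,0],[-5,0,-1.8,0],[-6,0,-1.9,0],[0,0,0,0]]], fingers=0)

```text
time: 11.95
tool_pos: [496.2, -110.8, 23.9]
ee_rot: [0.698, 0.113, 0.698, -0.114]
force: [-0.6, 0.4, -0.4]
gripper_width: 85.7
```

Request:
step_arm(series=[[[0,0,0,0],[0,0,0,0],[0,0,0,0],[0,0,0,0],[0,0,0,0],[0,0,0,0],[0,0,0,0],[0,0,0,0],[0,0,0,0]]], fingers=1, force=30)

```text
time: 12.7
tool_pos: [496.1, -110.7, 23.0]
ee_rot: [0.698, 0.113, 0.698, -0.114]
force: [-1.1, 0.7, 5.1]
gripper_width: 47.9
```

```bash
python3 - <<'E'
from h import *
p0,R0,o=tool();print(p0.round(1),R0.round(3).tolist(),np.round(o["force"],1),o["gripper_width"])
p=look("wrist");im=p["pixels"].copy()
for l,col in ((0.001,(255,0,0)),):
    P=[p0[0],p0[1],0,np.radians(162),l]
    for x in proj(p,cap(P,48)): cv2.circle(im,tuple(map(int,x)),1,col,-1)
a=im[150:,190:450]
# holder picture w1 rims: back-project measured pixel centres with its pose
K=np.array(p["K"]);M=np.array(p["mount"])
R1=np.array([[0,.344,.939],[0,.939,-.344],[-1,0,0]]);t1=np.array([512.4,-224.1,301.3])
for n,uv,z in (("slim",(327.5,219),24),("wide",(290,102),24)):
    d=R1@M[:3,:3]@np.linalg.inv(K)@[*uv,1];c=R1@M[:3,3]+t1;print(n,(c+d*(z-c[2])/d[2]).round(1))
cv2.imwrite("pics/u3.png",a[:,:,::-1])
E
```

```text
[ 496.1 -110.7   23. ] [[0.0, 0.317, 0.948], [-0.0, 0.948, -0.317], [-1.0, -0.0, 0.0]] [-1.1  0.7  5.1] 47.86677516788592
slim [ 600.1 -242.5   24. ]
wide [ 452.3 -234.6   24. ]
```

View pics/u3.png

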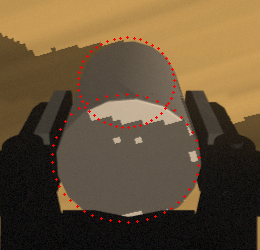

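The cap is now held upright and aligned with the model: its top disc is centred at about (127,158) in the crop. I'll lift it and move to where the slim well shows in the wrist view.

Request:
step_arm(series=[[[-20,0,0,0],[-30,0,0,0],[-30,0,0,0],[-20,-13.4,26.2,0],[0,-13.4,26.2,0],[0,-13.4,26.2,0],[0,-13.4,26.2,0],[0,-13.4,26.2,0],[0,-13.4,26.2,0],[0,-13.4,26.2,0]]])

```text
time: 13.58
tool_pos: [640.8, -258.7, 121.8]
ee_rot: [0.698, 0.114, 0.698, -0.113]
force: [0.5, -1.1, 0.3]
gripper_width: 48.0
```

Request:
step_arm(series=[[[0,0,0,0],[0,0,0,0]]])

```text
time: 13.75
tool_pos: [640.5, -258.7, 121.0]
ee_rot: [0.697, 0.114, 0.698, -0.114]
force: [0.5, 0.2, -0.5]
gripper_width: 47.8
```

```bash
cat >> h.py <<'E'
def well(p,x0,y0,D,rng=9):
    g=cv2.GaussianBlur(cv2.cvtColor(p["pixels"],cv2.COLOR_RGB2GRAY).astype(np.float32),(0,0),1)
    t=np.linspace(0,2*np.pi,180,endpoint=False); best=[]
    def ring(x,y,d):
        uv=proj(p,np.c_[x+d/2*np.cos(t),y+d/2*np.sin(t),np.full(180,24.)]).astype(np.float32)
        return cv2.remap(g,uv[None,:,0],uv[None,:,1],cv2.INTER_LINEAR)[0]
    for x in np.arange(x0-rng,x0+rng+.1,.5):
        for y in np.arange(y0-rng,y0+rng+.1,.5):
            for d in (D,D+2,D+4):
                best.append((np.abs(ring(x,y,d+4)-ring(x,y,d-4)).clip(0,40).mean(),x,y,d))
    best.sort(reverse=True); return np.round(best[:4],1).tolist()
E
python3 - <<'E'
from h import *
p0,R0,o=tool();print(p0.round(1),R0.round(3).tolist(),np.round(o["force"],1),o["gripper_width"],o["time"])
p=look("wrist");print("now",well(p,600,-244,52))
print([(np.round(d["at"],1).tolist(),round(d["confidence"],2)) for d in r.mark_of(p,"slim_holder_floor")])
q=dict(p);q["pixels"]=cv2.imread("pics/w1.png")[:,:,::-1].copy();R1=np.array([[0,.344,.939],[0,.939,-.344],[-1,0,0]]);M=np.array(p["mount"]);Rc=R1@M[:3,:3];c=R1@M[:3,3]+[512.4,-224.1,301.3];q["Rw"],q["tw"]=Rc.T,-Rc.T@c
print("w1 slim",well(q,600,-244,52));print("w1 wide",well(q,452,-237,64))
a=p["pixels"].copy()
b=well(p,600,-244,52)[0];t=np.linspace(0,2*np.pi,40)
for u in proj(p,np.c_[b[1]+26*np.cos(t),b[2]+26*np.sin(t),24+0*t]):cv2.circle(a,tuple(map(int,u)),1,(255,0,0),-1)
cv2.imwrite("pics/s1.png",a[:,:,::-1])
E
```

```text
[ 640.5 -258.7  121. ] [[-0.001, 0.318, 0.948], [0.001, 0.948, -0.318], [-1.0, 0.0, -0.001]] [ 0.5  0.2 -0.5] 47.76006558084067 13.75
now [[35.5, 600.0, -242.5, 54.0], [35.4, 600.0, -243.0, 54.0], [35.1, 600.5, -243.0, 54.0], [35.1, 601.0, -242.5, 56.0]]
[([600.3, -244.0, 3.9], 0.73)]
w1 slim [[27.8, 601.0, -242.0, 54.0], [27.7, 600.5, -242.0, 54.0], [27.7, 600.0, -242.5, 54.0], [27.6, 600.5, -242.5, 54.0]]
w1 wide [[34.9, 453.0, -236.5, 66.0], [34.8, 452.5, -236.5, 66.0], [34.8, 452.5, -237.0, 66.0], [34.8, 453.0, -237.0, 66.0]]
```

View pics/s1.png

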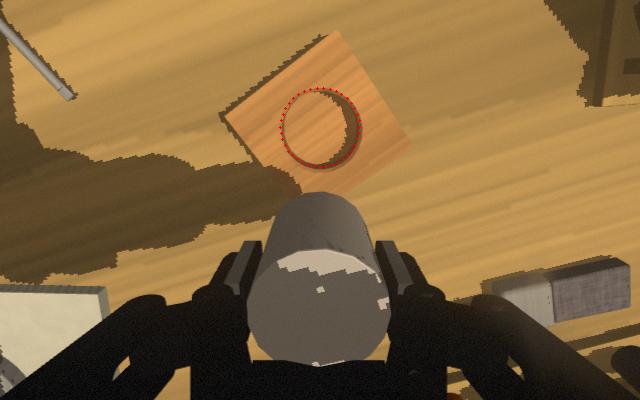

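The slim well is at (600.3, -242.7): the fitted ring sits on its rim at (320,128), and the w1 fit agrees. Now I'll place the slim cap.

Request:
step_arm(series=[[[0,1.2,-22,0],[0,1.2,-22.2,0],[25,0,0,0],[25,0,0,0],[15,0,0,0],[4,0,0,0],[0,0,0,0]]])

```text
time: 14.43
tool_pos: [597.1, -239.8, 52.7]
ee_rot: [0.697, 0.114, 0.699, -0.113]
force: [-0.5, -0.6, -1.1]
gripper_width: 47.9
```

Request:
step_arm(series=[[[2.5,0,0,0],[2.5,0,0,0],[2.5,0,0,0],[0,0,0,0]]])

```text
time: 14.77
tool_pos: [599.7, -241.7, 46.8]
ee_rot: [0.698, 0.113, 0.697, -0.114]
force: [0.9, 0.2, -0.2]
gripper_width: 47.8
```

Request:
step_arm(series=[[[2.5,-0.5,0,0],[2.5,0,0,0],[2.5,0,0,0],[0,0,0,0]]])

```text
time: 15.1
tool_pos: [599.1, -242.4, 38.4]
ee_rot: [0.698, 0.113, 0.698, -0.114]
force: [1.2, -1.9, -1.6]
gripper_width: 47.8
```

Request:
step_arm(series=[[[2.5,0,0,0],[2.5,0,0,0],[2,0,0,0],[0,0,0,0]]])

```text
time: 15.43
tool_pos: [599.1, -242.4, 31.5]
ee_rot: [0.698, 0.113, 0.698, -0.114]
force: [1.9, -1.8, -0.5]
gripper_width: 47.6
```

In the well without resistance; now down to the floor.

Request:
step_arm(series=[[[1.5,0,0,0],[1,0,0,0],[0,0,0,0]]])

```text
time: 15.68
tool_pos: [599.2, -242.4, 29.4]
ee_rot: [0.698, 0.113, 0.698, -0.114]
force: [1.0, -3.4, 0.8]
gripper_width: 47.7
```

Request:
step_arm(series=[[[1,0,0,0],[0,0,0,0]]])

```text
time: 15.85
tool_pos: [599.3, -242.4, 29.0]
ee_rot: [0.698, 0.113, 0.698, -0.114]
force: [0.4, -3.1, 4.0]
gripper_width: 47.6
```

Request:
step_arm(series=[[[1,0,0,0],[0,0,0,0]]])

```text
time: 16.02
tool_pos: [599.4, -242.4, 29.0]
ee_rot: [0.698, 0.113, 0.697, -0.114]
force: [-1.2, -1.8, 9.2]
gripper_width: 48.1
```

The floor contact came at TCP z 29.0, as predicted, with 9 N upward. I'll release, lift and check.

Request:
step_arm(series=[[[0,0,0,0],[0,0,0,0],[0,0,0,0],[0,0,0,0],[0,0,0,0],[-10,0,0,0],[-25,0,0,0],[-30,0,0,0],[-30,0,0,0],[-30,0,0,0]]], fingers=0)

```text
time: 16.85
tool_pos: [598.6, -241.7, 154.2]
ee_rot: [0.698, 0.114, 0.698, -0.113]
force: [1.0, -0.7, 0.7]
gripper_width: 85.2
```

Request:
step_arm(series=[[[-30,0,0,0],[-30,0,0,0],[-20,0,0,0],[0,0,0,0]]])

```text
time: 17.18
tool_pos: [601.2, -243.0, 239.0]
ee_rot: [0.701, 0.112, 0.695, -0.115]
force: [-0.1, -0.9, 0.8]
gripper_width: 85.6
```

```bash
python3 - <<'E'
from h import *
p0,R0,o=tool();print(p0.round(1),np.round(o["force"],1),o["gripper_width"],o["time"])
for c in ("wrist","side","top"):
    p=look(c);print(c,[(np.round(d["at"],1).tolist(),round(d["confidence"],2)) for d in r.mark_of(p,"slim_cap")])
    if c=="wrist":
        # disc fit of top at z=70, dia 48
        g=cv2.GaussianBlur(cv2.cvtColor(p["pixels"],cv2.COLOR_RGB2GRAY).astype(np.float32),(0,0),1);t=np.linspace(0,2*np.pi,180,endpoint=False);B=[]
        def ring(x,y,d,z=70):
            uv=proj(p,np.c_[x+d/2*np.cos(t),y+d/2*np.sin(t),np.full(180,z)]).astype(np.float32);return cv2.remap(g,uv[None,:,0],uv[None,:,1],1)[0]
        for x in np.arange(590,611,.5):
            for y in np.arange(-252,-232,.5): B.append((np.abs(ring(x,y,51)-ring(x,y,45)).clip(0,40).mean(),x,y))
        B.sort(reverse=True);print("top disc",np.round(B[:3],1).tolist())
E
```

```text
[ 601.2 -243.   239. ] [-0.1 -0.9  0.8] 85.57557197838784 17.1833
wrist [([606.8, -243.1, 4.9], 0.68)]
top disc [[35.1, 600.0, -241.5], [35.1, 600.0, -242.0], [35.0, 600.5, -242.0]]
side [([602.0, -243.9, 5.3], 0.49)]
top []
```

The slim cap stands at (600, -242, 5), with its top disc straight above the rim. On to the wide can.

Request:
step_arm(series=[[[-5,20,-6.5,0],[-5,35,-11.4,0],[-5,35,-11.4,0],[-5,35,-11.4,0],[-5,35,-11.4,0],[-5,35,-11.4,0],[-5,35,-11.4,0],[-5,35,-11.4,0],[-5,35,-11.4,0],[-5,35,-11.4,0]]])

```text
time: 18.32
tool_pos: [600.6, 112.1, 281.3]
ee_rot: [0.697, 0.113, 0.699, -0.114]
force: [1.0, 0.1, 0.2]
gripper_width: 85.7
```

Request:
step_arm(series=[[[-5,35,-11.4,0],[-5,35,-11.4,0],[0,35,-11.4,0],[0,35,-11.4,0],[0,14.5,-4.8,0],[0,0,0,-6.5],[0,0,0,-6.5],[0,0,0,0]]])

```text
time: 18.98
tool_pos: [602.1, 273.4, 290.6]
ee_rot: [0.705, 0.032, 0.707, -0.033]
force: [-0.2, -1.2, -0.2]
gripper_width: 85.2
```

```bash
python3 - <<'E'
from h import *
p0,R0,o=tool();print(p0.round(1),R0.round(3).tolist(),np.round(o["joints"],2),o["time"])
W=look("wrist");im=W["pixels"].copy()
print([(np.round(d["at"],1).tolist(),round(d["confidence"],2)) for d in r.mark_of(W,"wide_cap")])
print([(np.round(d["at"],1).tolist(),round(d["confidence"],2)) for d in r.mark_of(W,"wide_stand")])
print([(np.round(d["at"],1).tolist(),round(d["confidence"],2)) for d in r.mark_of(W,"wide_stand_seat")])
for deg,col in ((175,(255,0,0)),):
    for x in proj(W,cap([629,272,142,np.radians(deg)],60)): cv2.circle(im,tuple(map(int,x)),1,col,-1)
    # stand base, 8 mm thick guess: outline at z=0
    a=np.radians(deg-180);ex=np.array([np.cos(a),np.sin(a)]);ey=np.array([-ex[1],ex[0]])
    c=np.array([656.5,270.5]);pts=[[*(c+sx*67.5*ex+sy*46*ey),0] for sx,sy in((-1,-1),(1,-1),(1,1),(-1,1))]
    cv2.polylines(im,[proj(W,pts).astype(np.int32)],True,(0,255,255),1)
cv2.imwrite("pics/w3.png",im[:,:,::-1])
E
```

```text
[602.1 273.4 290.6] [[-0.003, 0.092, 0.996], [-0.001, 0.996, -0.092], [-1.0, -0.001, -0.003]] [ 0.33  0.58  0.56  1.55 -0.    0.42] 18.9833
[([655.4, 172.9, 27.6], 0.9), ([627.8, 271.5, 143.5], 0.88), ([752.6, 396.2, 29.3], 0.63)]
[]
[]
```

View pics/w3.png

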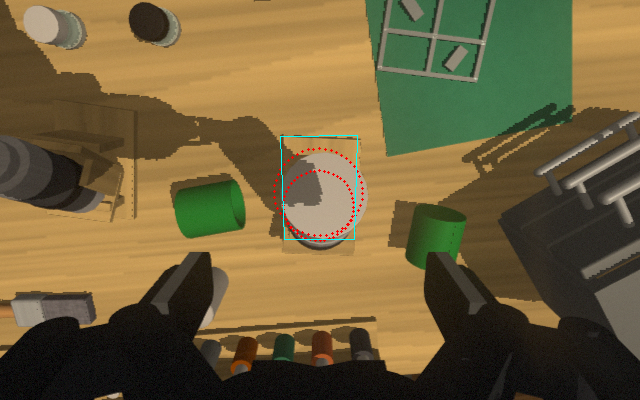

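The red model (629, 272, 142; 175°) is about 3 px left of and above the real disc, which is centred at about (323,197). The stand edges confirm a lean of about 176°. A ring fit will refine it.

```bash
python3 - <<'E'
from h import *
p0,R0,o=tool();W=look("wrist")
g=cv2.GaussianBlur(cv2.cvtColor(W["pixels"],cv2.COLOR_RGB2GRAY).astype(np.float32),(0,0),1)
def ring(P,d):
    uv=proj(W,cap(P,d)[48:]).astype(np.float32);return cv2.remap(g,uv[None,:,0],uv[None,:,1],1)[0]
B=[]
for z in (138,142,146):
  for x in np.arange(620,640,.5):
    for y in np.arange(264,284,.5):
      P=[x,y,z,np.radians(176)];B.append((np.abs(ring(P,63)-ring(P,57)).clip(0,40).mean(),x,y,z))
B.sort(reverse=True);print(np.round(B[:8],1).tolist())
P=np.array([B[0][1],B[0][2],142]);a=np.array([.454*np.cos(np.radians(176)),.454*np.sin(np.radians(176)),.891])
G=P+40*a-[0,0,21];print("TCP",G.round(1),"delta tool",(R0.T@(G-p0)).round(1),"axis",(R0.T@a).round(3))
E
```

```text
[[24.2, 633.0, 275.5, 138.0], [23.9, 632.5, 276.0, 138.0], [23.9, 632.5, 275.5, 138.0], [23.9, 633.0, 276.0, 138.0], [23.8, 631.5, 275.5, 142.0], [23.5, 633.0, 275.0, 138.0], [23.4, 631.5, 275.0, 142.0], [23.3, 631.5, 276.0, 142.0]]
TCP [614.9 276.8 156.6] delta tool [135.1   5.6  12. ] axis [-0.891 -0.013 -0.455]
```

Request:
step_arm(series=[[[30,1.5,4,0],[30,1.5,4,0],[25,1.5,2.5,0],[20,0,0,0],[15,0,0,0],[10,0,0,0],[5,0,0,0],[0,0,0,0],[0,0,0,0]]])

```text
time: 19.98
tool_pos: [614.0, 276.3, 158.1]
ee_rot: [0.707, 0.034, 0.706, -0.034]
force: [0.9, -0.5, 0.8]
gripper_width: 85.1
```

Request:
step_arm(series=[[[0,0,0,0],[0,0,0,0],[0,0,0,0],[0,0,0,0],[0,0,0,0],[0,0,0,0],[0,0,0,0],[0,0,0,0],[0,0,0,0]]], fingers=1, force=20)

```text
time: 20.73
tool_pos: [614.4, 276.6, 159.0]
ee_rot: [0.707, 0.034, 0.705, -0.034]
force: [-1.7, -0.0, 5.9]
gripper_width: 60.7
```

Request:
step_arm(series=[[[-3.6,0,-1.8,0],[-5.3,0,-2.7,0],[-7.1,0,-3.6,0],[-8.9,0,-4.55,0],[-8.9,0,-4.55,0],[-8.9,0,-4.55,0],[-8.9,0,-4.55,0],[-20,0,-5,0],[-25,0,0,0],[-10,0,0,0]]])

```text
time: 21.57
tool_pos: [582.7, 279.8, 268.2]
ee_rot: [0.708, 0.034, 0.705, -0.033]
force: [1.2, 0.1, -0.3]
gripper_width: 60.4
```

```bash
python3 - <<'E'
from h import *
p0,R0,o=tool();print(p0.round(1),np.round(o["force"],1),o["gripper_width"],o["time"])
for c in ("wrist","side"):
    p=look(c);print([(np.round(d["at"]).tolist(),round(d["confidence"],2)) for d in r.mark_of(p,"wide_cap")])
print((R0.T@(np.array([475,-100,p0[2]])-p0)).round(1))
E
```

```text
[582.7 279.8 268.2] [ 1.2  0.1 -0.3] 60.440513611959986 21.5667
[([655.0, 175.0, 26.0], 0.66), ([594.0, 275.0, 252.0], 0.62), ([753.0, 394.0, 29.0], 0.62)]
[([599.0, 281.0, 248.0], 0.96), ([653.0, 173.0, 30.0], 0.93), ([748.0, 394.0, 25.0], 0.71), ([237.0, 283.0, 33.0], 0.69)]
[  -1.  -388.4  -71.1]
```

Request:
step_arm(series=[[[0,-32.4,-5.9,0],[0,-32.4,-5.9,0],[0,-32.4,-5.9,0],[0,-32.4,-5.9,0],[0,-32.4,-5.9,0],[0,-32.4,-5.9,0],[0,-32.4,-5.9,0],[0,-32.4,-5.9,0],[0,-32.4,-5.9,0],[0,-32.4,-5.9,0]]])

```text
time: 22.6
tool_pos: [491.1, -38.7, 262.4]
ee_rot: [0.705, 0.034, 0.707, -0.034]
force: [0.5, -0.1, -0.3]
gripper_width: 60.9
```

Request:
step_arm(series=[[[0,-32.4,-5.9,0],[0,-32.4,-5.9,0],[20,0,0,0],[30,0,0,0],[30,0,0,0],[30,0,0,0],[30,0,0,0],[30,0,0,0],[30,0,0,0],[15,0,0,0]]])

```text
time: 23.43
tool_pos: [470.8, -99.5, 44.3]
ee_rot: [0.704, 0.035, 0.709, -0.033]
force: [-0.1, 0.2, -0.8]
gripper_width: 60.9
```

Request:
step_arm(series=[[[10,0,0,0],[4,0,0,0],[2,0,0,0],[0,0,0,0]]])

```text
time: 23.77
tool_pos: [474.3, -100.7, 32.4]
ee_rot: [0.706, 0.034, 0.707, -0.034]
force: [-0.0, -0.3, 0.2]
gripper_width: 60.5
```

Request:
step_arm(series=[[[2,0,0,0],[0,0,0,0]]])

```text
time: 23.93
tool_pos: [475.5, -101.2, 31.4]
ee_rot: [0.707, 0.034, 0.706, -0.034]
force: [-0.6, 0.5, 0.2]
gripper_width: 60.5
```

Request:
step_arm(series=[[[2,0,0,0],[0,0,0,0]]])

```text
time: 24.1
tool_pos: [475.9, -101.3, 29.6]
ee_rot: [0.707, 0.034, 0.706, -0.034]
force: [1.0, 0.2, 1.9]
gripper_width: 60.7
```

Request:
step_arm(series=[[[2,0,0,0],[0,0,0,0]]])

```text
time: 24.27
tool_pos: [477.0, -101.6, 28.9]
ee_rot: [0.708, 0.033, 0.705, -0.034]
force: [-1.8, 0.5, 12.8]
gripper_width: 60.4
```

Request:
step_arm(series=[[[0.5,0,3,0],[1,0,3,0],[1,0,3,0],[1.3,0,3,0]]])

```text
time: 24.6
tool_pos: [487.7, -103.0, 24.7]
ee_rot: [0.707, 0.033, 0.706, -0.035]
force: [-2.1, -1.6, 9.8]
gripper_width: 60.5
```

Request:
step_arm(series=[[[1.3,0,3,0],[1.5,0,3,0],[1.5,0,3,0],[1.5,0,1,0],[0,0,0,0]]])

```text
time: 25.02
tool_pos: [498.0, -104.1, 18.5]
ee_rot: [0.707, 0.033, 0.706, -0.035]
force: [-1.1, -1.8, 8.0]
gripper_width: 60.7
```

Request:
step_arm(series=[[[2,0,0,0],[0,0,0,0]]])

```text
time: 25.18
tool_pos: [499.4, -104.3, 17.3]
ee_rot: [0.708, 0.033, 0.705, -0.035]
force: [0.1, -0.3, 10.5]
gripper_width: 60.2
```

Request:
step_arm(series=[[[2,0,0,0],[0,0,0,0]]])

```text
time: 25.35
tool_pos: [500.0, -104.4, 16.5]
ee_rot: [0.709, 0.033, 0.704, -0.035]
force: [-2.1, -0.6, 19.1]
gripper_width: 60.6
```

Request:
step_arm(series=[[[0,0,0,0],[0,0,0,0],[0,0,0,0],[0,0,0,0],[0,0,0,0],[-6,0,0,0],[-6,0,0,0],[0,0,0,0],[0,0,0,0]]], fingers=0)

```text
time: 26.1
tool_pos: [497.5, -103.3, 26.0]
ee_rot: [0.707, 0.034, 0.706, -0.034]
force: [0.4, 0.1, 0.0]
gripper_width: 85.6
```

```bash
cat >> h.py <<'E'
def disc(p,x0,y0,D,z,rng=10,half=False):
    g=cv2.GaussianBlur(cv2.cvtColor(p["pixels"],cv2.COLOR_RGB2GRAY).astype(np.float32),(0,0),1);B=[]
    # half: only the camera-side half of the ring (image-up side), for a rim seen past the body
    t=np.linspace(0,2*np.pi,180,endpoint=False)
    if half:
        d=-np.linalg.inv(p["Rw"])[:2,1]; t=np.arctan2(d[1],d[0])+np.linspace(-1.3,1.3,90)
    def ring(x,y,d):
        uv=proj(p,np.c_[x+d/2*np.cos(t),y+d/2*np.sin(t),np.full(len(t),float(z))]).astype(np.float32);return cv2.remap(g,uv[None,:,0],uv[None,:,1],1)[0]
    for x in np.arange(x0-rng,x0+rng+.1,.5):
        for y in np.arange(y0-rng,y0+rng+.1,.5): B.append((np.abs(ring(x,y,D+3)-ring(x,y,D-3)).clip(0,40).mean(),x,y))
    B.sort(reverse=True);return np.round(B[:3],1).tolist()
E
python3 - <<'E'
from h import *
p0,R0,o=tool();print(p0.round(1),R0.round(3).tolist(),np.round(o["force"],1),o["gripper_width"],o["time"])
p=look("wrist");print("top",disc(p,p0[0],p0[1],60,64));print("rim",disc(p,p0[0],p0[1],60,0,half=True))
print([(np.round(d["at"]).tolist(),round(d["confidence"],2)) for d in r.mark_of(p,"wide_cap")])
cv2.imwrite("pics/u4.png",p["pixels"][:,:,::-1])
E
```

```text
[ 497.5 -103.3   26. ] [[0.001, 0.095, 0.995], [-0.001, 0.995, -0.095], [-1.0, -0.0, 0.002]] [0.4 0.1 0. ] 85.56967742014443 26.1
top [[27.7, 493.5, -103.3], [27.7, 494.0, -103.3], [27.4, 494.0, -102.8]]
rim [[24.0, 494.5, -103.3], [23.9, 494.0, -103.8], [23.9, 494.5, -102.8]]
[([491.0, -105.0, 4.0], 0.74)]
```

Rim and top disc agree, so the wide cap stands upright at (494, -103.3). I'll regrasp it centred.

Request:
step_arm(series=[[[1.5,0,-3.5,0],[0,0,0,0]]])

```text
time: 26.37
tool_pos: [492.2, -102.4, 23.3]
ee_rot: [0.706, 0.034, 0.707, -0.034]
force: [-0.5, 0.3, -1.2]
gripper_width: 85.1
```

Request:
step_arm(series=[[[0,0,0,0],[0,0,0,0],[0,0,0,0],[0,0,0,0],[0,0,0,0],[0,0,0,0],[0,0,0,0],[0,0,0,0]]], fingers=1, force=30)

```text
time: 27.03
tool_pos: [493.3, -102.7, 24.0]
ee_rot: [0.706, 0.034, 0.706, -0.034]
force: [-3.4, 0.5, 6.6]
gripper_width: 60.3
```

```bash
python3 - <<'E'
from h import *
p0,R0,o=tool();print(p0.round(1),np.round(o["force"],1),o["gripper_width"],o["time"])
p=look("wrist");print("top",disc(p,p0[0],p0[1],60,64));print("rim",disc(p,p0[0],p0[1],60,0,half=True))
print((R0.T@(np.array([495,-240,0])-[p0[0],p0[1],0])).round(1))
E
```

```text
[ 493.3 -102.7   24. ] [-3.4  0.5  6.6] 60.33142117029664 27.0333
top [[28.2, 494.8, -101.7], [28.2, 495.3, -102.7], [28.2, 494.8, -102.7]]
rim [[25.9, 494.3, -102.7], [25.7, 494.3, -103.2], [25.7, 494.8, -102.2]]
[   0.  -136.5   14.8]
```

Request:
step_arm(series=[[[-20,0,0,0],[-30,0,0,0],[-30,0,0,0],[-20,-27.3,3,0],[0,-27.3,3,0],[0,-27.3,3,0],[0,-27.3,3,0],[0,-27.3,3,0],[0,0,0,0],[0,0,0,0]]])

```text
time: 27.92
tool_pos: [495.3, -241.3, 123.3]
ee_rot: [0.706, 0.035, 0.706, -0.035]
force: [0.4, -0.0, -0.7]
gripper_width: 60.2
```

```bash
python3 - <<'E'
from h import *
p0,R0,o=tool();print(p0.round(1),np.round(o["force"],1),o["gripper_width"],o["time"])
p=look("wrist");w=well(p,452.5,-237,64);print("well",w)
z=p0[2]-24;print("cap top",disc(p,p0[0],p0[1],60,z+64));print("rim",disc(p,p0[0],p0[1],60,z,half=True))
print([(np.round(d["at"],1).tolist(),round(d["confidence"],2)) for d in r.mark_of(p,"wide_holder_floor")])
G=np.array([w[0][1],w[0][2],p0[2]])-R0[:,2]*1.2;print("delta",(R0.T@(G-p0)).round(1),G.round(1))
b=w[0];a=p["pixels"].copy();t=np.linspace(0,2*np.pi,40)
for u in proj(p,np.c_[b[1]+32*np.cos(t),b[2]+32*np.sin(t),24+0*t]):cv2.circle(a,tuple(map(int,u)),1,(255,0,0),-1)
cv2.imwrite("pics/s2.png",a[:,:,::-1])
E
```

```text
[ 495.3 -241.3  123.3] [ 0.4 -0.  -0.7] 60.23780280570395 27.9167
well [[34.0, 452.5, -234.0, 64.0], [33.9, 452.0, -234.0, 64.0], [33.5, 453.0, -234.0, 64.0], [33.3, 452.5, -233.5, 64.0]]
cap top [[27.7, 496.8, -240.3], [27.6, 496.3, -240.3], [27.4, 497.8, -240.8]]
rim [[28.3, 497.8, -239.8], [28.2, 498.3, -240.3], [28.2, 497.8, -240.3]]
[([454.9, -236.3, 6.5], 0.76)]
delta [ -0.    3.1 -44.5] [ 451.3 -233.9  123.3]
```

View pics/s2.png

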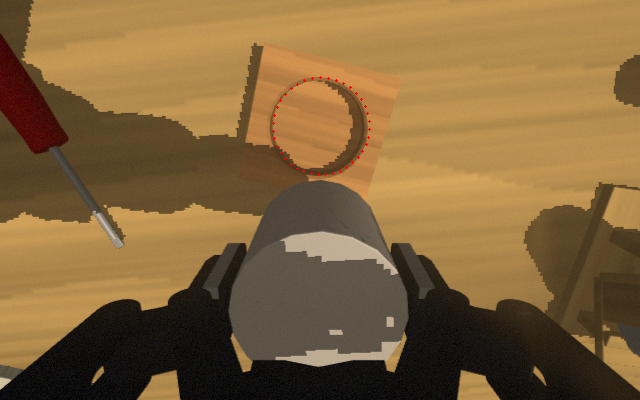

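The fitted ring lies on the wide well's rim, though the real right edge (about 367 px) is a hair inside it (370). I'll take a tool-y shift of about 2.2 instead of 3.1. The held cap is upright.

Request:
step_arm(series=[[[0,1.1,-22,0],[0,1.1,-22.8,0],[25,0,0,0],[25,0,0,0],[15,0,0,0],[4,0,0,0],[0,0,0,0],[0,0,0,0]]])

```text
time: 28.68
tool_pos: [451.2, -233.0, 55.3]
ee_rot: [0.706, 0.033, 0.706, -0.033]
force: [-0.6, -0.2, -0.5]
gripper_width: 60.4
```

Request:
step_arm(series=[[[2.5,0,0,0],[2.5,0,0,0],[2,0,0,0],[0,0,0,0]]])

```text
time: 29.02
tool_pos: [451.3, -233.8, 48.0]
ee_rot: [0.707, 0.034, 0.706, -0.034]
force: [0.6, -0.3, 0.0]
gripper_width: 60.3
```

Request:
step_arm(series=[[[2,0,0,0],[0,0,0,0]]])

```text
time: 29.18
tool_pos: [451.7, -234.0, 47.7]
ee_rot: [0.707, 0.033, 0.706, -0.034]
force: [-2.5, 2.2, 13.3]
gripper_width: 60.3
```

```bash
python3 - <<'E'
from h import *
p0,R0,o=tool();print(np.round(o["force"],1),np.round(o["moment"],3),p0.round(1))
p=look("wrist");z=p0[2]-24
print("top",disc(p,p0[0],p0[1],60,z+64),"rim",disc(p,p0[0],p0[1],60,z,half=True))
for c in("wrist","side","top"):
    q=look(c);print([(np.round(d["at"],1).tolist(),round(d["confidence"],2)) for d in r.mark_of(q,"wide_holder_floor")],[(np.round(d["at"],1).tolist()) for d in r.mark_of(q,"wide_holder")])
q=dict(p);q["pixels"]=cv2.imread("pics/s2.png")[:,:,::-1].copy()
E
```

```text
[-2.5  2.2 13.3] [0.745 0.577 0.086] [ 451.7 -234.    47.7]
top [[28.1, 453.2, -233.0], [28.0, 452.7, -233.0], [27.8, 453.7, -233.5]] rim [[28.9, 449.2, -235.0], [28.7, 449.7, -235.0], [28.6, 449.7, -234.5]]
[] []
[([449.7, -236.7, 5.6], 0.82)] [[453.2, -238.2, 2.0]]
[] [[594.6, -0.1, -4.3]]
```

The contact moment says the rim lands on the +y edge, which agrees with the w1 fit (y about -236.5). I'll back up, shift -y and retry.

Request:
step_arm(series=[[[-3.5,0,0,0],[0,-2,-0.5,0],[0,0,0,0],[2.5,0,0,0],[0,0,0,0]]])

```text
time: 30.1
tool_pos: [450.2, -235.7, 46.3]
ee_rot: [0.706, 0.034, 0.706, -0.034]
force: [1.9, -0.6, -0.7]
gripper_width: 60.2
```

Request:
step_arm(series=[[[2,0,0,0],[0,0,0,0]]])

```text
time: 30.27
tool_pos: [450.3, -235.7, 44.4]
ee_rot: [0.706, 0.034, 0.706, -0.034]
force: [0.7, -1.0, -0.9]
gripper_width: 60.1
```

Request:
step_arm(series=[[[2,0,0,0],[0,0,0,0]]])

```text
time: 30.43
tool_pos: [450.3, -235.6, 42.5]
ee_rot: [0.706, 0.034, 0.706, -0.034]
force: [0.9, -0.4, -1.0]
gripper_width: 60.3
```

```bash
python3 - <<'E'
from h import *
p0,R0,o=tool();print(np.round(o["force"],1),np.round(o["moment"],3),p0.round(1))
E
```

```text
[ 0.9 -0.4 -1. ] [-0.265 -0.2   -0.005] [ 450.3 -235.6   42.5]
```

It is entering freely. Continuing to the floor, with contact expected at TCP z of about 30.

Request:
step_arm(series=[[[2.5,0,0,0],[2.5,0,0,0],[2.5,0,0,0],[0,0,0,0]]])

```text
time: 30.77
tool_pos: [450.3, -235.7, 34.9]
ee_rot: [0.706, 0.034, 0.706, -0.034]
force: [1.0, -0.3, -1.2]
gripper_width: 60.2
```

Request:
step_arm(series=[[[2,0,0,0],[1,0,0,0],[0,0,0,0]]])

```text
time: 31.02
tool_pos: [450.3, -235.7, 32.2]
ee_rot: [0.706, 0.034, 0.706, -0.034]
force: [1.4, -1.6, -1.2]
gripper_width: 60.1
```

Request:
step_arm(series=[[[1.5,0,0,0],[0,0,0,0]]])

```text
time: 31.18
tool_pos: [450.3, -235.7, 30.8]
ee_rot: [0.706, 0.034, 0.706, -0.034]
force: [2.1, -2.5, -0.4]
gripper_width: 60.3
```

Request:
step_arm(series=[[[1.5,0,0,0],[0,0,0,0]]])

```text
time: 31.35
tool_pos: [450.5, -235.7, 30.0]
ee_rot: [0.707, 0.034, 0.706, -0.034]
force: [1.0, -1.6, 6.0]
gripper_width: 60.1
```

Request:
step_arm(series=[[[1.5,0,0,0],[0,0,0,0]]])

```text
time: 31.52
tool_pos: [450.6, -235.8, 29.9]
ee_rot: [0.707, 0.033, 0.706, -0.034]
force: [-3.2, 1.1, 17.6]
gripper_width: 60.2
```

Request:
step_arm(series=[[[0,0,0,0],[0,0,0,0],[0,0,0,0],[0,0,0,0],[0,0,0,0],[-10,0,0,0],[-25,0,0,0],[-30,0,0,0],[-30,0,0,0],[-30,0,0,0]]], fingers=0)

```text
time: 32.35
tool_pos: [449.8, -235.1, 154.6]
ee_rot: [0.706, 0.034, 0.706, -0.034]
force: [0.2, 0.1, -0.2]
gripper_width: 85.6
```

Request:
step_arm(series=[[[-30,0,0,0],[-30,0,0,0],[-20,0,0,0],[0,0,0,0],[0,0,0,0]]])

```text
time: 32.77
tool_pos: [451.0, -236.0, 234.5]
ee_rot: [0.707, 0.033, 0.705, -0.034]
force: [-1.5, 0.1, -1.0]
gripper_width: 85.3
```

```bash
python3 - <<'E'
from h import *
p0,R0,o=tool();print(p0.round(1),np.round(o["force"],1),o["gripper_width"],o["time"])
p=look("wrist")
for n,x,y,D,z in(("wide top",452.5,-236,60,70),("wide body at 24",452.5,-236,60,24),("slim top",600,-242,48,70)): print(n,disc(p,x,y,D,z,half=z==24))
for c in ("wrist","side"):
    q=p if c=="wrist" else look(c)
    for n in("wide_cap","slim_cap","glue_bottle","paint_pot_a","mixing_cup","sprue","brush","screwdriver"):print(c,n,[(np.round(d["at"]).tolist(),round(d["confidence"],2)) for d in r.mark_of(q,n)])
E
```

```text
[ 451.  -236.   234.5] [-1.5  0.1 -1. ] 85.30545773243708 32.7667
wide top [[29.7, 452.0, -235.0], [29.6, 452.0, -235.5], [29.4, 452.5, -235.0]]
wide body at 24 [[38.7, 458.0, -235.5], [38.6, 458.0, -235.0], [38.3, 458.5, -235.5]]
slim top [[27.9, 600.5, -241.5], [27.9, 601.0, -241.5], [27.7, 600.5, -242.0]]
wrist wide_cap [([453.0, -238.0, 8.0], 0.68)]
wrist slim_cap [([602.0, -243.0, 3.0], 0.6)]
wrist glue_bottle []
wrist paint_pot_a [([447.0, 8.0, -4.0], 0.72)]
wrist mixing_cup []
wrist sprue [([450.0, -426.0, 6.0], 0.19)]
wrist brush []
wrist screwdriver [([449.0, -424.0, 4.0], 0.66)]
side wide_cap [([353.0, 148.0, 30.0], 0.92), ([654.0, 170.0, 33.0], 0.84), ([239.0, 286.0, 31.0], 0.73)]
side slim_cap [([601.0, -246.0, 7.0], 0.77), ([450.0, -236.0, 4.0], 0.4)]
side glue_bottle [([769.0, 119.0, -3.0], 0.84), ([594.0, 4.0, 4.0], 0.71), ([445.0, 10.0, -0.0], 0.18)]
side paint_pot_a [([454.0, 113.0, -2.0], 0.78), ([566.0, 12.0, 145.0], 0.64), ([443.0, 10.0, 0.0], 0.58), ([448.0, -424.0, 2.0], 0.29)]
side mixing_cup [([405.0, 256.0, -2.0], 0.73), ([630.0, 272.0, 142.0], 0.59)]
side sprue [([458.0, 416.0, -4.0], 0.96)]
side brush [([784.0, -148.0, -3.0], 0.56)]
side screwdriver [([447.0, -426.0, -1.0], 0.5)]
```

```bash
python3 -c "
from workcell import r
r.job_done();print(r.observe()['time'])"
```

```text
the job is handed in; nothing more can be done
the job is handed in; nothing more can be done
```

Both caps are off their cans and standing open end down in their wells: the slim cap in the narrow one and the wide cap in the wide one. I handed the job in at about 33 s of the 58 s allowed; no verdict is reported.

**How it was done:** The tool cannot tilt, so I drew each cap off along its can's axis and carried it to clear bench. There I pressed and dragged the low edge of its rim until the cap stood upright, then regripped it higher. Each was then lowered until the well floor pushed back, at about 9 N (slim) and 18 N (wide), and only then released.

**Last checks:**

| Check | Slim cap | Wide cap |
|---|---|---|
| Top disc (x, y) | 600.5, -241.5 | 452.0, -235.0 |
| Well centre (x, y) | 600.3, -242.7 | about 452.5, -236 |
| Rim height from the networks (floor is 6 mm) | 3–7 mm | 4–8 mm |

The bystanders that were found again are within about 5 mm of where they started, and the arm is clear.

**Disagreements and misses:**
- **Wide well:** its measured y differed by about 2.5 mm between views. The first insertion touched the rim at 13 N, so I backed up, moved 2 mm and it went in freely.
- **Wide cap:** a fit of its body at block height came out 6 mm off in x, probably on the well's shadowed edge, so I disregarded it. The side camera did not report the wide cap under its own name; its 4 mm reading came under the slim cap's name.
- **Final view:** I had used all twelve picture views by then, so these last checks are from numbers only.

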